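# Count along the seal rack and file the replica in the third gap

### The job

Find the ball-topped end post of the beech divider rack. Starting at that end, run a fingertip along the back rail so that it flicks the three brass tabs over one after another, one for each gap you count off; then, without picking it up, push the ivory replica seal that lies out on the slate into the third gap from the ball-topped post, fully home against the back rail, and take your hand away. Leave the seal already filed in the rack, the wax fragment, the skippet and the magnifier where they are.

Things in the scene. Friction and masses are not known exactly. Their poses are not given: they have to be found in the camera images.
- rack: fixed beech rack on the slate (z = 0), gaps open to the robot. Origin on the slate, mid-length; y along the rack, +x towards the back rail (x 20 to 40 mm, 304 long, 30 high). Three dividers at y -76, 0, +76 mm, 8 thick, 30 high, from the rail to round noses at x = -30. With two end posts they make four gaps 68 mm wide, 50 deep, slate floor, centred at y -114, -38, +38, +114
- ball_post: ball-topped beech end post, at y = +152 or -152 mm of the rack (varies); gaps and tabs are counted from it. Origin on the slate at the rack's x = 0, axes parallel to the rack's. End wall 8 mm thick, 30 high (x -30 to 40 mm); at x = 30 a 20 mm round post with a 32 mm ball, top 72 mm above the slate
- flat_post: the other end post: same end wall and origin, with a flat-topped 20 mm square post at x = 30 mm, 36 mm high
- tab_left (a joint): hinge angle (rad) of the left sprung brass tab, at y = +76 mm of the rack. 0 = upright; positive = top leans towards the rack's -y. Stroked sideways it yields to about 1 rad under 1 to 3 N, lets the finger pass over it and springs upright again. Stop at 1.45 rad
- tab_mid (a joint): hinge angle (rad) of the middle sprung brass tab, at y = 0 mm of the rack. 0 = upright; positive = top leans towards the rack's -y. Stroked sideways it yields to about 1 rad under 1 to 3 N, lets the finger pass over it and springs upright again. Stop at 1.45 rad
- tab_right (a joint): hinge angle (rad) of the right sprung brass tab, at y = -76 mm of the rack. 0 = upright; positive = top leans towards the rack's -y. Stroked sideways it yields to about 1 rad under 1 to 3 N, lets the finger pass over it and springs upright again. Stop at 1.45 rad
- tab_left_top (a point): top edge, 57 mm above the slate, of the left brass tab: an upright leaf 20 mm wide (along the rack's x), 3 to 4 mm thick, on the back rail at x = 30, y = +76 mm of the rack, hinged 31 mm above the slate. A fingertip moving along the rail over x = 30 mm with its end 42 to 51 mm above the slate flicks it over
- tab_mid_top (a point): top edge of the middle tab, alike, at x = 30, y = 0 mm of the rack
- tab_right_top (a point): top edge of the right tab, alike, at x = 30, y = -76 mm of the rack
- seal_mid (a point): centre (7 mm above the slate when lying flat) of the loose ivory resin replica of a seal: a flat disc 60 mm across, 14 mm thick plus about 2 mm of relief on its face, 45 to 75 g, lying face up on the open slate between robot and rack, free to slide. When home in a gap its centre is at x = -10 mm of the rack and it stands 10 mm out in front of the dividers
- filed_mid (a point): centre of a like disc (60 mm across, 14 mm thick, darker buff resin) already filed in the gap at the rack's y = +114 mm; loose, stays there
- wax: green wax seal fragment, irregular, about 40 x 35 x 15 mm, loose; origin under its middle; at one side of the work
- skippet: round open tin box, cork-lined, 72 mm across, 30 mm high, loose; origin at the centre of its underside; at the other side of the work
- magnifier: brass bench magnifier: round foot 90 mm across at the origin, stem, and a level 92 mm lens ring centred 45 mm to its -x, 130 mm above the slate; loose, to the right of the rack
Things that resemble listed ones, but are neither listed nor needed, are in the scene too. What is shaped like the part that bears seal_mid but green, purple or turquoise is not meant.

How it is judged:
On the way, in this order (a step that is already met when the one before it is completed fails the run):
1. a finger flicks the first tab from the ball-topped post over (by more than 0.25 rad) (((y of ball_post in the frame of rack above 0 m and ((value of joint tab_left above 0.25 rad or value of joint tab_left below -0.25 rad) and contact force between the fingers and tab_left above 0.02 N)) or (y of ball_post in the frame of rack below 0 m and ((value of joint tab_right above 0.25 rad or value of joint tab_right below -0.25 rad) and contact force between the fingers and tab_right above 0.02 N)))), for 0.05 s.
2. then a finger flicks the second (middle) tab over ((value of joint tab_mid above 0.25 rad or value of joint tab_mid below -0.25 rad) and contact force between the fingers and tab_mid above 0.02 N), for 0.05 s.
3. then a finger flicks the third tab over (((y of ball_post in the frame of rack above 0 m and ((value of joint tab_right above 0.25 rad or value of joint tab_right below -0.25 rad) and contact force between the fingers and tab_right above 0.02 N)) or (y of ball_post in the frame of rack below 0 m and ((value of joint tab_left above 0.25 rad or value of joint tab_left below -0.25 rad) and contact force between the fingers and tab_left above 0.02 N)))), for 0.05 s.
4. then the replica seal is pushed home in the third gap (((y of ball_post in the frame of rack above 0 m and y of seal_mid in the frame of rack between -0.045 and -0.031 m) or (y of ball_post in the frame of rack below 0 m and y of seal_mid in the frame of rack between 0.031 and 0.045 m)) and x of seal_mid in the frame of rack between -0.014 and -0.006 m), for 0.2 s.
At the end, for the whole second after the job is handed in: the replica seal lies flat on the slate in the third gap counted from the ball-topped post (centre within 7 mm of the gap's middle line), home against the back rail (within 4 mm), and the three tabs are upright again (within 0.2 rad) (all of step 4 and angle between seal_mid's own z axis and vertical below 0.1 rad and height (world z) of seal_mid below 0.012 m and value of joint tab_left between -0.2 and 0.2 rad and value of joint tab_mid between -0.2 and 0.2 rad and value of joint tab_right between -0.2 and 0.2 rad); the robot touches nothing.
It fails at once if the replica seal is lifted (more than 10 mm) or tipped (more than 0.35 rad) (height (world z) of seal_mid above 0.017 m or angle between seal_mid's own z axis and vertical above 0.35 rad).
It fails at once if the seal already filed is moved more than 15 mm (distance of filed_mid from where it was at the start of the episode above 0.015 m).
It fails at once if the wax fragment, skippet or magnifier is moved more than 15 mm (distance of any of wax, skippet, magnifier from where it was at the start of the episode above 0.015 m).
It also fails if it takes over 58 s, if anything falls off the work surface, if the arm or the gripper's body presses on something with over 40 N, if the wrist force passes 120 N, or if a joint passes its speed limit or range.

### The arm

A 6-joint arm with a two-finger parallel gripper is mounted at the origin on the work surface. World frame = base frame: x ahead of the robot, y to its left, z up, the work surface at z = 0. Lengths are in m, angles in rad, forces in N, time in s.
With the tool pointing down it reaches from about 0.25 to 0.775 m from the base axis. Payload 4 kg.
Tool frame: the origin (TCP) lies at the very end of the fingers, on their centre line; the grasp point (between the pads) lies 19 mm behind it; z points along the fingers, y is the line along which they close (so a half turn about z gives the same grasp; the last joint's range is limited). The gripper opens to 94 mm and grips with 3 to 60 N. Pads are 16 mm wide; open, the fingers measure 119 mm over their backs; the gripper's body (75 mm by 177 mm) begins 78 mm behind the grasp point.
Start: joints at [1.152, 0.087, 1.371, -0, 1.684, -0.103], TCP at [0.171, 0.523, 0.206] pointing down, gripper open.
Joint ranges: [-3.1, 3.1], [-0.76, 2.03], [0.27, 2.55], [-1.08, 4.22], [0.17, 2.65], [-2.57, 2.57]. Speed limits (rad/s): [2.79, 2.79, 3.14, 3.14, 3.14, 3.14].

### API

Orientations are given as [roll, pitch, yaw] about the fixed x, y, z axes, in that order (R = Rz(yaw) Ry(pitch) Rx(roll)).
In Python, from bench import robot, snapshot, finder gives the robot as it stands.
- The arm moves only by the tool drive_tool, never from a script. Its argument "deltas" is text: rows parted by semicolons, each of 7 numbers parted by spaces: the shift along the tool's x, y, z each as a share of 100 mm, from -1 to 1, then the turn, a rotation vector about the tool's x, y, z each as a share of 90 degrees, from -1 to 1, then the finger opening in mm, from 0 to 94. In form: tx ty tz rx ry rz gripper; .... A call has 1 to 5 rows; each row is the pose to reach, as a shift and turn from the pose commanded when the call began, along the tool's axes at that moment; what a row does not reach only later rows make up. A row lasts 1/10 s, in which the tool goes at most 50 mm and 8.59 degrees, less where a joint would pass 70% of its speed; a pose out of reach is approached as far as the arm can. A call with a number of a shift or a turn outside -1 to 1 is refused whole. A call with a gripper value outside its range is refused whole. The fingers move at their own pace and stop on an object; the grip force is fixed at half the most. Time passes only in rows, so rows that repeat a pose let the fingers close. It gives the time, the measured TCP pose, the force, the opening and the grip force at its end, in the units of the state.
- robot.get_obs(): the state, without advancing time (a new reading comes with each control period).
- snapshot(name): name is "scene" or "top"; returns a dict with "img" (420x560x3 uint8, red, green, blue), "fx", "fy", "cx", "cy" (pixels), "T" (4x4, takes a point from camera to world coordinates). Camera axes: x right, y up, looking along -z (the intrinsics and any distortion apply to the point x, -y, -z); pixel columns grow to the right and rows downward; lengths in m; the calibration is good to about 2 mm. A picture is of the moment at which its call begins. There is no depth.
- robot.close_job(): hands the job in; it is judged then, once.
Trained networks look in the newest picture that a camera, given by its name, has taken for a name from the list of things; names that differ only in an ending like _2 or _b are one class to them, and where a whole thing is asked for, a point or a joint stands for the part that bears it (a point fixed in the world has none). Each returns a list of dicts, best first, with "confidence" (0 to 1); they miss things now and then, are a little off and sometimes report something else, mostly with a low value. They report only what shows in the picture. A call takes as long as a camera call. They do not tell look-alikes from the thing itself.
- finder.look_for(camera, thing): "xy" ([column, row] in pixels, amid what is visible of it).
- finder.masks_of(camera, thing): "region" (420x560 bool, what is visible of it) and "xy" ([column, row] in pixels, amid what is visible of it).
- finder.landmark_of(camera, thing): "xy" ([column, row] in pixels: a listed point, or the origin of a listed thing).
The state is a dict: "time": time; "joint_positions": joint angles; "qvel": joint speeds; "joint_torque": joint torques, N m; "tool_pos": TCP position; "ee_rot": TCP orientation; "wrist_force": force on the tool from outside, world axes, zero at the start; "wrist_torque": the same for the moment, N m; "width": finger opening in m; "finger_force": force on a finger pad.
Only numpy, scipy, OpenCV 4.12 (cv2) and the standard library are available. Lean on these libraries where they do the work, as an engineer would, in place of code of your own. Each camera call takes 0.05 s, during which the arm holds its last target. There are 200 camera calls.

## Working session

There is one attempt and no reset: what is moved stays moved. The work goes in short steps, Python scripts to look and compute and a tool call to move; the robot and the scene stay as the last step left them, time stands still between calls to the robot, and variables do not carry over. Pictures are saved under pics/ and viewed, at most 10 in all, crops included, and the job is handed in when it is done.

Besides the shell and the picture viewer there is one more tool, called after "Call:" by a JSON object that holds its "name" and its "arguments". drive_tool: Moves the arm, as the interface text tells. Shift numbers are shares of 100 mm and turn numbers shares of 90 degrees, none past 1 either way. Its arguments: {"type":"object","properties":{"deltas":{"type":"string"}},"required":["deltas"]}

```bash
mkdir -p pics
cat > h.py <<'E'
import numpy as np, cv2
from bench import robot, snapshot, finder
def ray(s,px,z):
    u,v=px; d=np.array([(u-s['cx'])/s['fx'],-(v-s['cy'])/s['fy'],-1.0])
    T=np.array(s['T']); d=T[:3,:3]@d; o=T[:3,3]
    return o+d*(z-o[2])/d[2]
def save(s,n): cv2.imwrite('pics/'+n,s['img'][:,:,::-1])
E
python3 - <<'E'
from h import *
for c in ['top','scene']:
    s=snapshot(c); save(s,c+'1.png'); print(c,[k for k in s], np.round(s['T'],3).tolist(),s['fx'])
    for t,z in [('ball_post',0),('flat_post',0),('rack',0),('tab_left_top',.057),('tab_mid_top',.057),('tab_right_top',.057),('seal_mid',.007),('filed_mid',.007),('wax',0),('skippet',0),('magnifier',0)]:
        for r in finder.landmark_of(c,t)[:4]:
            print(t,np.round(r['xy'],1),round(r['confidence'],2),np.round(ray(s,r['xy'],z),4))
E
```

```text
top ['img', 'fx', 'fy', 'cx', 'cy', 'T'] [[-0.007, 0.987, -0.158, 0.336], [-1.0, -0.011, -0.021, -0.061], [-0.023, 0.158, 0.987, 1.03], [0.0, 0.0, 0.0, 1.0]] 417.82883317629893
ball_post [310.  170.2] 0.48 [ 0.5987 -0.1072  0.    ]
flat_post [191.9 177. ] 0.77 [0.5849 0.1927 0.    ]
rack [252.6 174.2] 0.85 [0.5902 0.0382 0.    ]
tab_left_top [217.4 157.9] 0.48 [0.6176 0.1181 0.057 ]
tab_right_top [279.5 155.1] 0.34 [ 0.6225 -0.0319  0.057 ]
seal_mid [266.  226.6] 0.92 [0.4555 0.0039 0.007 ]
seal_mid [231.9 266.7] 0.92 [0.3582 0.087  0.007 ]
seal_mid [308.5 222.8] 0.85 [ 0.4639 -0.1009  0.007 ]
seal_mid [298.5 262.3] 0.57 [ 0.3675 -0.075   0.007 ]
filed_mid [205.3 178.2] 0.76 [0.5797 0.1569 0.007 ]
filed_mid [265.6 226.2] 0.69 [0.4565 0.0049 0.007 ]
skippet [155.5 222.5] 0.9 [0.4694 0.281  0.    ]
magnifier [423.9 154.7] 0.65 [ 0.6353 -0.3956  0.    ]
scene ['img', 'fx', 'fy', 'cx', 'cy', 'T'] [[-0.257, -0.53, 0.808, 1.26], [0.966, -0.136, 0.219, 0.147], [-0.006, 0.837, 0.548, 0.582], [0.0, 0.0, 0.0, 1.0]] 406.7490787369907
ball_post [246.4 254.1] 0.55 [ 0.5964 -0.1072  0.    ]
ball_post [386.2 271.7] 0.4 [0.5777 0.1972 0.    ]
flat_post [384.7 272.5] 0.78 [0.5811 0.1943 0.    ]
flat_post [365.8 268.5] 0.23 [0.5783 0.1548 0.    ]
rack [313.8 266.7] 0.77 [0.6004 0.0465 0.    ]
rack [309.2 255.7] 0.68 [0.5668 0.0298 0.    ]
tab_left_top [350.6 256.4] 0.51 [0.6161 0.1217 0.057 ]
tab_mid_top [308.4 252.5] 0.4 [0.6252 0.0377 0.057 ]
tab_right_top [276.1 248.6] 0.4 [ 0.6294 -0.0289  0.057 ]
seal_mid [342.8 204.7] 0.86 [0.3491 0.0757 0.007 ]
seal_mid [266.4 218.9] 0.67 [ 0.4618 -0.0998  0.007 ]
seal_mid [285.8 202.9] 0.59 [ 0.3775 -0.0711  0.007 ]
seal_mid [308.9 222.2] 0.55 [0.4496 0.0054 0.007 ]
filed_mid [366.4 267.6] 0.88 [0.5833 0.1557 0.007 ]
wax [183.6 209.2] 0.67 [ 0.463  -0.3256  0.    ]
skippet [425.1 245.5] 0.8 [0.4648 0.2794 0.    ]
magnifier [126.1 243.2] 0.58 [ 0.6287 -0.3909  0.    ]
```

View pics/top1.png

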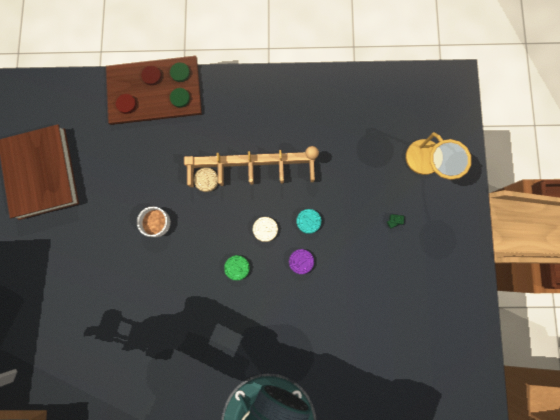

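Run:
```python
import cv2
a=cv2.imread('pics/scene1.png')[170:310,150:450]
cv2.imwrite('pics/crop1.png',cv2.resize(a,None,fx=2.6,fy=2.6,interpolation=cv2.INTER_CUBIC))
```

```text
(no output)
```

View pics/crop1.png

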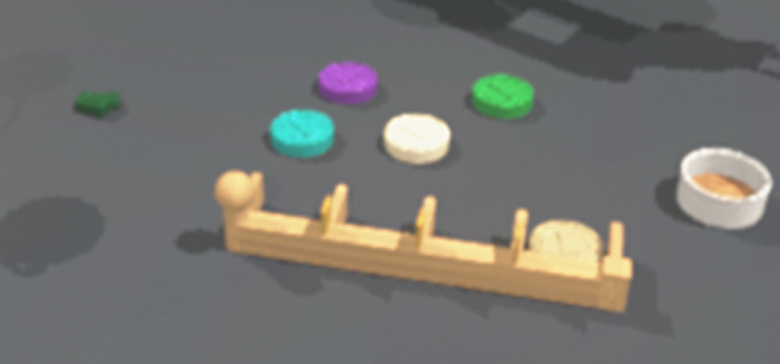

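The top view shows the ball post at right, (312,152), so the third gap is the one at rack y = +38 mm. Lookalike discs in the top view are ivory (265,229), turquoise (309,221), purple (301,262), green (237,268) and the filed buff one (206,180). I choose the ivory disc, and the close crop confirms it.

```bash
cat >> h.py <<'E'
from scipy.spatial.transform import Rotation as R
from scipy.optimize import least_squares
import json
def seal(c='top'):
    s=snapshot(c); h=cv2.cvtColor(s['img'],cv2.COLOR_RGB2HSV)
    return s,[(np.round(r['xy'],1),ray(s,r['xy'],.007)[:2].round(4),np.median(h[r['region']],0)) for r in finder.masks_of(c,'seal_mid')]
def W(xr,yr,p):   # rack mm -> world m
    c,s_=np.cos(p[2]),np.sin(p[2]); return np.array([p[0]+c*xr/1e3-s_*yr/1e3,p[1]+s_*xr/1e3+c*yr/1e3])
def delta(x,y,z,yaw):  # tool-frame shares to reach pose (pointing down, yaw as in ee_rot)
    o=robot.get_obs(); A=R.from_euler('xyz',o['ee_rot']); B=R.from_euler('xyz',[np.pi,0,yaw])
    return np.round(A.inv().apply(np.array([x,y,z])-o['tool_pos'])/.1,3), np.round((A.inv()*B).as_rotvec()/(np.pi/2),3)
E
python3 - <<'E'
from h import *
o=robot.get_obs(); print({k:np.round(v,3).tolist() for k,v in o.items()})
ref={'ball_post':(0,-152,0),'flat_post':(0,152,0),'rack':(0,0,0),'tab_left_top':(30,76,.057),'tab_mid_top':(30,0,.057),'tab_right_top':(30,-76,.057),'filed_mid':None}
P=[]
for c in ['top','scene']*2:
    s=snapshot(c)
    for t,v in ref.items():
        if v is None: continue
        for r in finder.landmark_of(c,t)[:1]: P.append((t,c,v,ray(s,r['xy'],v[2])[:2]))
f=lambda p:np.concatenate([W(v[0],v[1],p)-q for _,_,v,q in P])*1e3
r=least_squares(f,[.59,.042,.047],loss='soft_l1',f_scale=3); print(r.x)
for (t,c,_,_),e in zip(P,f(r.x).reshape(-1,2)): print(t,c,e.round(1))
json.dump(r.x.tolist(),open('rack.json','w'))
for c in ['top','scene']:
    for q in seal(c)[1]: print(c,*q)
p=r.x; print('start',W(30,-106,p),'end',W(30,110,p),'gap',W(-10,38,p))
E
```

```text
{'time': 1.2, 'joint_positions': [1.152, 0.087, 1.371, -0.0, 1.684, -0.103], 'qvel': [0.001, 0.001, -0.001, 0.0, -0.001, -0.0], 'joint_torque': [0.0, -34.005, -30.259, 0.072, 0.024, -0.0], 'tool_pos': [0.171, 0.523, 0.206], 'ee_rot': [3.141, 0.0, 2.826], 'wrist_force': [-0.395, -0.412, 0.211], 'wrist_torque': [-0.001, -0.006, -0.058], 'finger_force': 0.0, 'width': 0.094}
[0.59338439 0.04166111 0.03219996]
ball_post top [-36.5 -78. ]
flat_post top [0.7 0.5]
rack top [1.8 1.9]
tab_left_top top [ 1.  -0.3]
tab_right_top top [  3.6 339.9]
ball_post scene [1.3 0.7]
flat_post scene [-0.9  1.8]
rack scene [-0.4 -4.3]
tab_left_top scene [5.8 5.2]
tab_right_top scene [ -6.8 -11.5]
ball_post top [ 0.6 -0. ]
flat_post top [-6.1 -1.9]
rack top [ 5.2 -1.1]
tab_left_top top [ 1.  -1.2]
tab_right_top top [-4.1  2.3]
ball_post scene [ 1.6 -2. ]
flat_post scene [-6.9  3.1]
rack scene [ 2.6 -4.4]
tab_left_top scene [ 63.4 397.2]
tab_mid_top scene [-3.2  5.2]
tab_right_top scene [ -8.4 -11.7]
top [300.5 261.2] [ 0.3701 -0.0799] [142. 150. 174.]
top [263.9 227.7] [0.4528 0.0091] [ 25.  24. 252.]
top [307.4 220.7] [ 0.4691 -0.0983] [ 86. 166. 201.]
top [235.  267.9] [0.3553 0.0794] [ 64. 152. 185.]
top [392.3 218.7] [ 0.4719 -0.3066] [ 65. 129.  82.]
scene [309.1 224.5] [0.459  0.0078] [ 28.  18. 247.]
scene [286.  204.6] [ 0.3855 -0.0686] [142. 138. 201.]
scene [345.1 207.4] [0.3606 0.0831] [ 65.  154.  192.5]
scene [267.7 220.4] [ 0.4673 -0.0949] [ 87. 179. 218.]
start [ 0.62678145 -0.06331811] end [0.61982746 0.15256992] gap [0.58216619 0.07931947]
```

Run:
```python
from h import *
p=json.load(open('rack.json'))
s=snapshot('top'); a=s['img'][140:250,180:330,::-1]
k=5; a=cv2.resize(a,None,fx=k,fy=k,interpolation=cv2.INTER_CUBIC)
Ti=np.linalg.inv(s['T'])
def px(q,z):
    c=Ti@[q[0],q[1],z,1]; return np.array([s['cx']+s['fx']*c[0]/-c[2],s['cy']-s['fy']*c[1]/-c[2]])
def L(pts,z,col):
    P=[np.int32((px(W(x,y,p),z)-[180-.5,140-.5])*k) for x,y in pts]; cv2.polylines(a,[np.array(P)],True,col,1)
L([(20,-152),(40,-152),(40,152),(20,152)],.03,(0,0,255))
for y in (-152,-76,0,76,152): L([(-30,y-4),(20,y-4),(20,y+4),(-30,y+4)],.03,(255,0,0))
for y in (-76,0,76): L([(20,y),(40,y)],.057,(0,255,0))
L([(-10+30*np.cos(t),114+30*np.sin(t)) for t in np.linspace(0,6.28,30)],.014,(255,0,255))
cv2.imwrite('pics/ov.png',a)
```

```text
(no output)
```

View pics/ov.png

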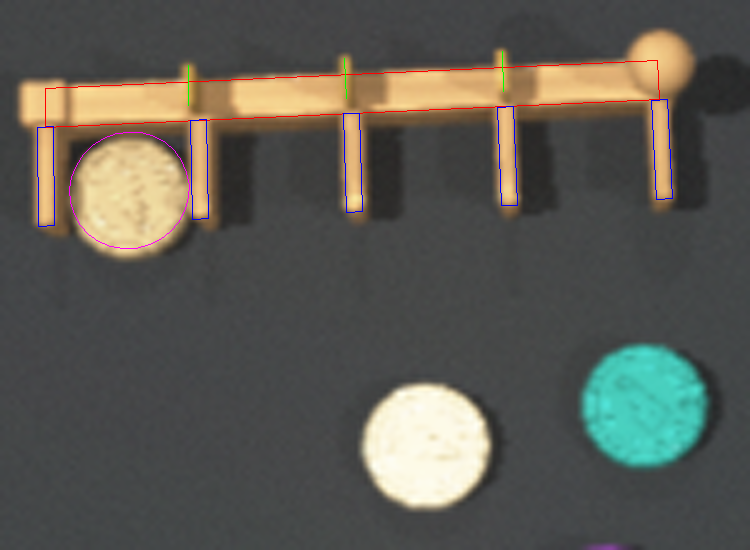

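Call:
{"name": "drive_tool", "arguments": {"deltas": "-1 -0.68 0 0 0 0 0;-1 -0.68 0 0 0 0 0;-1 -0.68 0 0 0 0 0"}}

```text
time: 3.15
tool_pos: [0.2464, 0.4248, 0.2057]
ee_rot: [-3.141, 0.001, 2.824]
wrist_force: [-0.7, 0.0, -0.1]
width: 0.0732
finger_force: 0.0
```

Call:
{"name": "drive_tool", "arguments": {"deltas": "-1 -0.68 0 0 0 0 0;-1 -0.68 0 0 0 0 0;-1 -0.68 0 0 0 0 0"}}

```text
time: 3.45
tool_pos: [0.3205, 0.3287, 0.2057]
ee_rot: [-3.141, 0.002, 2.822]
wrist_force: [0.0, -0.2, 0.7]
width: 0.0494
finger_force: 0.0
```

Call:
{"name": "drive_tool", "arguments": {"deltas": "-1 -0.68 0 0 0 0 0;-1 -0.68 0 0 0 0 0;-1 -0.68 0 0 0 0 0"}}

```text
time: 3.75
tool_pos: [0.3945, 0.2328, 0.2056]
ee_rot: [-3.141, 0.001, 2.822]
wrist_force: [-0.8, -0.3, -0.4]
width: 0.0252
finger_force: 0.0
```

Call:
{"name": "drive_tool", "arguments": {"deltas": "-1 -0.68 0 0 0 0 0;-1 -0.68 0 0 0 0 0;-1 -0.68 0 0 0 0 0"}}

```text
time: 4.05
tool_pos: [0.4684, 0.1368, 0.2054]
ee_rot: [-3.141, 0.001, 2.822]
wrist_force: [-0.4, 1.1, 1.0]
width: 0.0021
finger_force: 0.0
```

Call:
{"name": "drive_tool", "arguments": {"deltas": "-1 -0.68 0 0 0 0 0;-1 -0.68 0 0 0 0 0;-1 -0.68 0 0 0 0 0"}}

```text
time: 4.35
tool_pos: [0.5422, 0.0409, 0.205]
ee_rot: [-3.141, 0.0, 2.822]
wrist_force: [-0.8, 0.9, 0.7]
width: 0.0005
finger_force: 0.0
```

Call:
{"name": "drive_tool", "arguments": {"deltas": "-1 -0.68 0 0 0 0.4 0;-1 -0.68 0 0 0 0.4 0;-1 -0.68 0 0 0 0.4 0;-1 -0.68 0 0 0 0.4 0;-1 -0.68 0 0 0 0.4 0"}}

```text
time: 4.85
tool_pos: [0.6147, -0.0522, 0.2048]
ee_rot: [-3.141, -0.001, 2.195]
wrist_force: [0.5, -0.4, -0.1]
width: 0.0001
finger_force: 0.0
```

Call:
{"name": "drive_tool", "arguments": {"deltas": "0 0 0 0 0 0.37 0;0 0 0 0 0 0.37 0;0 0 0 0 0 0.37 0;0 0 0 0 0 0.37 0;0 0 0 0 0 0.37 0"}}

```text
time: 5.35
tool_pos: [0.6142, -0.0507, 0.2058]
ee_rot: [3.141, -0.0, 1.62]
wrist_force: [0.2, -1.1, 0.4]
width: 0.0005
finger_force: 0.0
```

Run:
```python
from h import *
p=json.load(open('rack.json')); o=robot.get_obs()
print(o['time'],o['tool_pos'],o['ee_rot'],o['joint_positions'].__repr__())
print(delta(*W(30,-106,p),.12,np.pi/2+p[2]),delta(*W(30,-106,p),.047,np.pi/2+p[2]))
```

```text
5.35 [ 0.61422194 -0.05067208  0.20578562] [ 3.14116768e+00 -6.06465145e-05  1.61953159e+00] array([-1.74365812e-01,  2.35511989e-01,  1.20081350e+00,  1.54557305e-04,
        1.70486614e+00, -2.23080370e-01])
(array([-0.132,  0.119,  0.858]), array([ 0.   , -0.   ,  0.011])) (array([-0.133,  0.119,  1.588]), array([ 0.   , -0.   ,  0.011]))
```

Call:
{"name": "drive_tool", "arguments": {"deltas": "-0.13 0.12 0.5 0 0 0.01 0;-0.13 0.12 0.9 0 0 0.01 0;-0.13 0.12 0.9 0 0 0.01 0"}}

```text
time: 5.65
tool_pos: [0.6218, -0.0626, 0.1071]
ee_rot: [-3.126, -0.004, 1.605]
wrist_force: [-1.5, 0.1, -1.6]
width: 0.0002
finger_force: 0.0
```

Call:
{"name": "drive_tool", "arguments": {"deltas": "0 0 0.35 0 0 0 0;0 0 0.68 0 0 0 0;0 0 0.68 0 0 0 0;0 0 0.68 0 0 0 0"}}

```text
time: 6.05
tool_pos: [0.6278, -0.0636, 0.0495]
ee_rot: [3.14, 0.0, 1.603]
wrist_force: [0.0, -0.1, -0.6]
width: 0.0006
finger_force: 0.0
```

Run:
```python
from h import *
p=json.load(open('rack.json')); print(delta(*W(30,-106,p),.047,np.pi/2+p[2]))
s=snapshot('scene'); save(s,'s2.png')
a=s['img'][170:310,150:450,::-1]; cv2.imwrite('pics/crop2.png',cv2.resize(a,None,fx=2.6,fy=2.6,interpolation=cv2.INTER_CUBIC))
```

```text
(array([ 0.003, -0.01 ,  0.025]), array([ 0.001,  0.   , -0.   ]))
```

View pics/crop2.png

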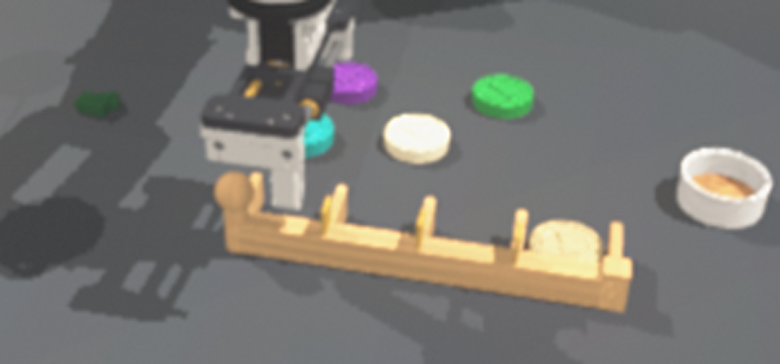

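The fingertip is over the rail, right of the first tab and clear of the ball. Stroking now.

Call:
{"name": "drive_tool", "arguments": {"deltas": "0.08 0 0.02 0 0 0 0;0.2 0 0.02 0 0 0 0;0.32 0 0.02 0 0 0 0;0.44 0 0.02 0 0 0 0;0.56 0 0.02 0 0 0 0"}}

```text
time: 6.6
tool_pos: [0.6255, -0.0065, 0.046]
ee_rot: [3.141, -0.0, 1.601]
wrist_force: [-0.9, -1.5, 0.7]
width: 0.0005
finger_force: 0.4
```

Call:
{"name": "drive_tool", "arguments": {"deltas": "0.12 0 0 0 0 0 0;0.24 0 0 0 0 0 0;0.36 0 0 0 0 0 0;0.48 0 0 0 0 0 0;0.6 0 0 0 0 0 0"}}

```text
time: 7.1
tool_pos: [0.6235, 0.0526, 0.0454]
ee_rot: [-3.141, 0.001, 1.601]
wrist_force: [0.5, -5.0, -1.1]
width: 0.0002
finger_force: 1.5
```

Call:
{"name": "drive_tool", "arguments": {"deltas": "0.12 0 0 0 0 0 0;0.24 0 0 0 0 0 0;0.36 0 0 0 0 0 0;0.48 0 0 0 0 0 0;0.6 0 0 0 0 0 0"}}

```text
time: 7.6
tool_pos: [0.6216, 0.1132, 0.0454]
ee_rot: [-3.141, 0.0, 1.601]
wrist_force: [-0.2, -1.6, 0.1]
width: 0.0004
finger_force: 0.5
```

Call:
{"name": "drive_tool", "arguments": {"deltas": "0.12 0 0 0 0 0 0;0.24 0 0 0 0 0 0;0.36 0 0 0 0 0 0;0.36 0 0 0 0 0 0"}}

```text
time: 8.0
tool_pos: [0.6206, 0.1503, 0.0456]
ee_rot: [3.141, -0.001, 1.602]
wrist_force: [-0.3, -0.5, -0.5]
width: 0.0002
finger_force: 0.0
```

Run:
```python
from h import *
p=json.load(open('rack.json')); print(delta(*W(30,112,p),.047,np.pi/2+p[2]))
s=snapshot('scene')
a=s['img'][170:310,150:450,::-1]; cv2.imwrite('pics/crop3.png',cv2.resize(a,None,fx=2.6,fy=2.6,interpolation=cv2.INTER_CUBIC))
```

```text
(array([ 0.043, -0.007, -0.014]), array([ 0.   , -0.001, -0.   ]))
```

View pics/crop3.png

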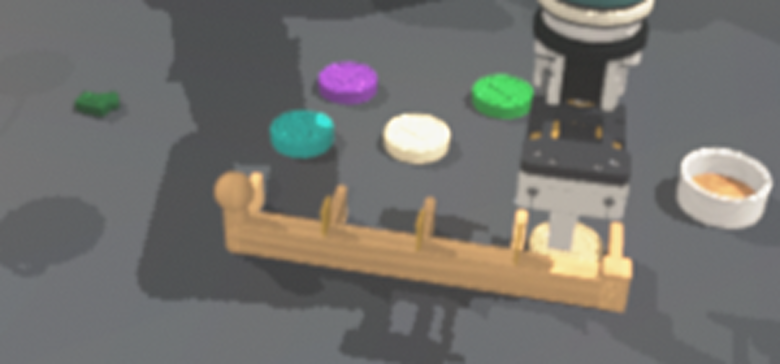

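All three tabs were passed and stand upright again, and the finger is beyond the left tab. Lifting and going behind the ivory seal.

Call:
{"name": "drive_tool", "arguments": {"deltas": "0 0 -0.4 0 0 0 30;0 0 -0.8 0 0 0 30;0 0 -0.8 0 0 0 30"}}

```text
time: 8.35
tool_pos: [0.6246, 0.1484, 0.1334]
ee_rot: [3.128, -0.002, 1.6]
wrist_force: [0.1, 1.1, 0.7]
width: 0.0206
finger_force: 0.0
```

Call:
{"name": "drive_tool", "arguments": {"deltas": "-0.92 -1 0 0 0 0 30;-0.92 -1 0 0 0 0 30;-0.92 -1 0 0 0 0 30"}}

```text
time: 8.65
tool_pos: [0.5214, 0.0515, 0.1245]
ee_rot: [-3.14, 0.0, 1.6]
wrist_force: [-0.9, 0.3, 0.7]
width: 0.0299
finger_force: 0.0
```

Call:
{"name": "drive_tool", "arguments": {"deltas": "-0.92 -1 0 0 0 0.45 30;-0.92 -1 0 0 0 0.45 30;-0.92 -1 0 0 0 0.45 30;-0.92 -1 0 0 0 0.45 30;-0.92 -1 0 0 0 0.45 30"}}

```text
time: 9.15
tool_pos: [0.4253, -0.0428, 0.1252]
ee_rot: [3.141, -0.0, 0.886]
wrist_force: [-0.4, 0.1, -0.4]
width: 0.0303
finger_force: 0.0
```

Run:
```python
from h import *
o=robot.get_obs();print(o['time'],o['tool_pos'],o['ee_rot'],o['width'])
print(delta(.4135,-.040,.05,.896),delta(.4135,-.040,.005,.896))
for c in ('scene','top'):
  s=snapshot(c)
  m=cv2.inRange(cv2.cvtColor(s['img'],cv2.COLOR_RGB2HSV),(15,5,200),(35,60,255))
  n,l,st,ce=cv2.connectedComponentsWithStats(m)
  for i in range(1,n):
    if st[i,4]>150: print(c,st[i],ce[i],ray(s,ce[i],.012)[:2])
```

```text
9.15 [ 0.42527144 -0.04281595  0.12524954] [ 3.14129871e+00 -3.27552920e-04  8.85598260e-01] 0.0303292349957365
(array([-0.053, -0.109,  0.752]), array([ 0.   , -0.   , -0.007])) (array([-0.053, -0.109,  1.202]), array([ 0.   , -0.   , -0.007]))
scene [ 80   0  38  32 998] [98.92885772 15.21442886] [-2.44572979 -2.62892819]
scene [122   0  26  33 678] [134.71386431  15.85250737] [-2.48281981 -2.26443535]
scene [ 215    0   61   36 1315] [242.60608365  16.50722433] [-2.66215284 -1.24488702]
scene [368   0  21  41 616] [377.41720779  19.12987013] [-2.77064867 -0.02132202]
scene [ 429    0   35   44 1038] [445.12138728  23.46435453] [-2.65725435  0.53877896]
scene [210  12  17  22 248] [216.94354839  24.81048387] [-2.17882198 -1.30429727]
scene [160  53  10  32 192] [164.296875  68.203125] [-0.78907409 -1.04860893]
scene [ 173   54   59   50 1549] [204.87669464  70.53905746] [-0.79572992 -0.81165194]
scene [ 233   58   50   50 2057] [256.16188624  81.79290228] [-0.65850728 -0.4800993 ]
scene [312  62  39  18 544] [331.50551471  69.62683824] [-0.97212766 -0.15588981]
scene [363  65  15  
[... 197 characters left out ...]
010753] [ 0.41326501 -0.55734015]
scene [298 214  25  18 326] [310.56441718 221.37423313] [0.452144   0.00989003]
scene [412 227  35  30 291] [430.05498282 239.34364261] [0.45482083 0.28842648]
scene [  0 377  25  43 552] [  8.64492754 403.30434783] [ 1.02750397 -0.33307   ]
scene [ 207  384  102   36 1784] [258.81558296 406.31502242] [0.93765235 0.02797551]
scene [310 410  40  10 210] [324.45714286 416.15238095] [0.92788765 0.12369611]
top [    0     0   560   182 40804] [312.25551417  46.6460151 ] [ 0.92908298 -0.11841204]
top [ 522    0   38   43 1511] [541.57842488  20.26604897] [ 0.99132893 -0.71949133]
top [ 525  293   35   65 1861] [543.45943041 322.95486298] [ 0.22245864 -0.64399451]
```

Call:
{"name": "drive_tool", "arguments": {"deltas": "-0.05 -0.11 0.4 0 0 -0.01 30;-0.05 -0.11 0.8 0 0 -0.01 30;-0.05 -0.11 1 0 0 -0.01 30"}}

```text
time: 9.55
tool_pos: [0.412, -0.0381, 0.0219]
ee_rot: [-3.137, 0.002, 0.912]
wrist_force: [-0.1, 0.1, -0.5]
width: 0.0301
finger_force: 0.0
```

Call:
{"name": "drive_tool", "arguments": {"deltas": "0 0 0.2 0 0 0 30;0 0 0.2 0 0 0 30;0 0 0.2 0 0 0 30"}}

```text
time: 9.85
tool_pos: [0.4145, -0.0386, 0.0055]
ee_rot: [-3.141, 0.0, 0.911]
wrist_force: [0.2, 0.4, 0.1]
width: 0.03
finger_force: 0.0
```

Run:
```python
from h import *
o=robot.get_obs();print(o['time'],o['tool_pos'],o['ee_rot'],o['width'],o['wrist_force'])
s=snapshot('scene')
a=s['img'][170:280,220:400,::-1]; cv2.imwrite('pics/crop4.png',cv2.resize(a,None,fx=4,fy=4,interpolation=cv2.INTER_CUBIC))
```

```text
9.85 [ 0.41452063 -0.0386345   0.00547103] [-3.14084842e+00  1.71132196e-04  9.10905895e-01] 0.030024903360002467 [0.1621142 0.4125029 0.1247732]
```

View pics/crop4.png

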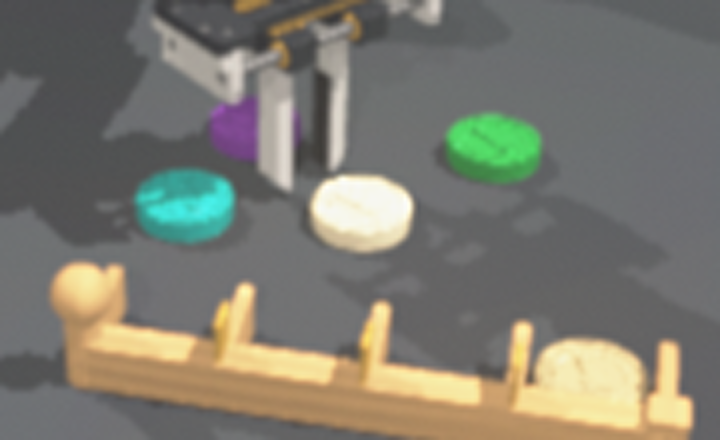

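The fingers straddle the line behind the ivory seal (crop (300,180) to seal (360,212)). Pushing diagonally towards the gap's middle line.

Call:
{"name": "drive_tool", "arguments": {"deltas": "0.1 0 0 0 0 0 30;0.2 0 0 0 0 0 30;0.32 0 0 0 0 0 30;0.44 0 0 0 0 0 30;0.56 0.01 0 0 0 0 30"}}

```text
time: 10.4
tool_pos: [0.4506, 0.0059, 0.0057]
ee_rot: [3.141, -0.0, 0.91]
wrist_force: [-1.1, -0.0, 1.3]
width: 0.0298
finger_force: 0.3
```

Call:
{"name": "drive_tool", "arguments": {"deltas": "0.12 0 0 0 0 0 30;0.24 0 0 0 0 0 30;0.36 0 0 0 0 0 30;0.46 0 0 0 0 0 30;0.54 0.01 0 0 0 0 30"}}

```text
time: 10.9
tool_pos: [0.4841, 0.0477, 0.0054]
ee_rot: [-3.141, 0.0, 0.91]
wrist_force: [-0.5, 0.6, 0.1]
width: 0.0301
finger_force: 0.3
```

Call:
{"name": "drive_tool", "arguments": {"deltas": "0.04 0 0 0 0 0 30;-0.1 0 0 0 0 0 30;-0.4 0 0 0 0 0 30;-0.4 0 0 0 0 0 30"}}

```text
time: 11.3
tool_pos: [0.4564, 0.0131, 0.0048]
ee_rot: [-3.14, 0.003, 0.907]
wrist_force: [1.1, 0.4, -0.3]
width: 0.0297
finger_force: 0.0
```

Run:
```python
from h import *
p=json.load(open('rack.json'))
o=robot.get_obs();print(o['time'],o['tool_pos'],o['ee_rot'],o['width'],o['wrist_force'])
for c in ('scene','top'):
  for q in seal(c)[1]: print(c,*q, ((R.from_euler('z',-p[2]).as_matrix()[:2,:2]@(q[1]-p[:2]))*1e3).round(1))
s=snapshot('scene')
a=s['img'][170:310,220:440,::-1]; cv2.imwrite('pics/crop5.png',cv2.resize(a,None,fx=3.5,fy=3.5,interpolation=cv2.INTER_CUBIC))
```

```text
11.3 [0.45643329 0.01310775 0.0048205 ] [-3.14005052e+00  2.50415771e-03  9.06945524e-01] 0.029688828830541632 [ 1.10299921  0.41948842 -0.34265456]
scene [343.3 205.7] [0.3536 0.0776] [ 65.  154.  199.5] [-238.5   43.6]
scene [265.4 220.2] [ 0.4679 -0.1006] [ 87. 162. 152.] [-130.  -138.1]
scene [335.3 242. ] [0.5122 0.0796] [ 27.  22. 247.] [-79.9  40.5]
scene [277.7 256. ] [ 0.5934 -0.0355] [ 19. 147. 215.] [ -2.5 -77.1]
top [308.2 220.4] [ 0.4698 -0.1002] [ 86. 168. 122.] [-128.1 -137.8]
top [236.7 269.8] [0.3507 0.0753] [ 65. 154. 184.] [-241.5   41.4]
top [301.9 261.4] [ 0.3696 -0.0833] [142. 152. 171.] [-227.7 -117.7]
```

View pics/crop5.png

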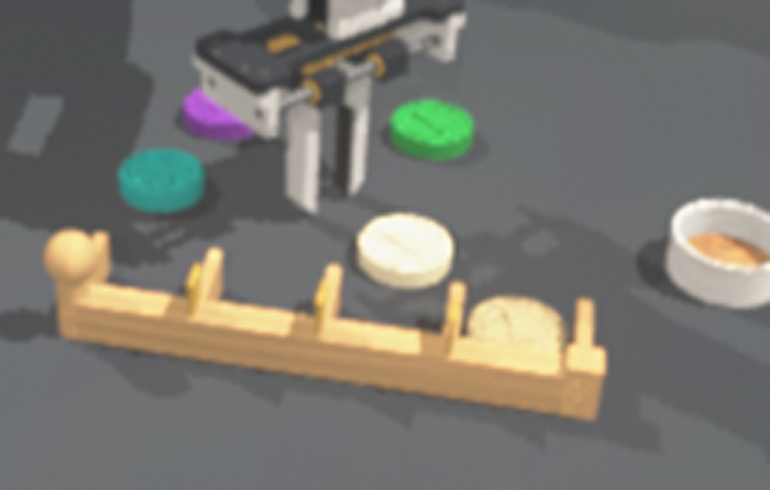

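Call:
{"name": "drive_tool", "arguments": {"deltas": "-0.1 0 -0.4 0 0 0 30;0.1 -0.2 -0.4 0 0 0.1 30;0.48 -0.4 -0.4 0 0 0.3 30;0.48 -0.4 -0.4 0 0 0.4 30;0.48 -0.4 -0.4 0 0 0.4 30"}}

```text
time: 12.05
tool_pos: [0.4575, 0.0795, 0.0457]
ee_rot: [-3.141, -0.001, 0.321]
wrist_force: [-0.3, -0.0, -0.5]
width: 0.0299
finger_force: 0.0
```

Call:
{"name": "drive_tool", "arguments": {"deltas": "0 0 0 0 0 0.16 30;0 0 0 0 0 0.16 30;0 0 0 0 0 0.16 30"}}

```text
time: 12.35
tool_pos: [0.4573, 0.0782, 0.0455]
ee_rot: [-3.141, -0.0, 0.074]
wrist_force: [-0.5, 0.3, -0.2]
width: 0.03
finger_force: 0.0
```

Run:
```python
from h import *
p=json.load(open('rack.json'))
o=robot.get_obs();print(o['time'],o['tool_pos'],o['ee_rot'],o['joint_positions'])
print(delta(*W(-138,38,p),.005,p[2]))
for c in ('scene','top'):
  for q in seal(c)[1]:
    if q[2][1]<60: print(c,*q, ((R.from_euler('z',-p[2]).as_matrix()[:2,:2]@(q[1]-p[:2]))*1e3).round(1))
```

```text
12.35 [0.45729521 0.07818523 0.04551285] [-3.14141005e+00 -1.74820236e-04  7.36134446e-02] [ 4.68876922e-02 -1.38909388e-02  1.80053633e+00  1.91665949e-04
  1.35477739e+00  1.54402949e+00]
(array([-0.033,  0.028,  0.405]), array([-0.   , -0.   ,  0.026]))
scene [335.7 241.6] [0.5105 0.0802] [ 27.  23. 247.] [-81.6  41.2]
```

Call:
{"name": "drive_tool", "arguments": {"deltas": "-0.03 0.03 0.25 0 0 0.025 30;-0.03 0.03 0.4 0 0 0.025 30;-0.03 0.03 0.4 0 0 0.025 30"}}

```text
time: 12.85
tool_pos: [0.4521, 0.0744, 0.0032]
ee_rot: [-3.142, 0.005, 0.034]
wrist_force: [-0.4, 0.4, -0.0]
width: 0.0302
finger_force: 0.0
```

Call:
{"name": "drive_tool", "arguments": {"deltas": "0.08 0 0 0 0 0 30;0.18 0 0 0 0 0 30;0.28 0 0 0 0 0 30;0.38 0 0 0 0 0 30;0.48 0 0 0 0 0 30"}}

```text
time: 13.35
tool_pos: [0.5037, 0.0761, 0.006]
ee_rot: [-3.141, -0.001, 0.033]
wrist_force: [-0.2, -0.2, -0.9]
width: 0.0301
finger_force: 0.3
```

Call:
{"name": "drive_tool", "arguments": {"deltas": "0.1 0 0 0 0 0 30;0.18 0 0 0 0 0 30;0.26 0 0 0 0 0 30;0.32 0 0 0 0 0 30;0.36 0 0 0 0 0 30"}}

```text
time: 13.85
tool_pos: [0.5387, 0.0773, 0.0054]
ee_rot: [-3.142, 0.0, 0.033]
wrist_force: [-0.7, 0.8, 0.2]
width: 0.0305
finger_force: 0.3
```

Run:
```python
from h import *
p=json.load(open('rack.json'))
o=robot.get_obs();print(o['time'],o['tool_pos'],o['ee_rot'],o['wrist_force'])
print(((R.from_euler('z',-p[2]).as_matrix()[:2,:2]@(o['tool_pos'][:2]-p[:2]))*1e3).round(1))
```

```text
13.85 [0.53872008 0.07730536 0.0053815 ] [-3.14152610e+00  1.09226565e-04  3.32014642e-02] [-0.69591266  0.8064794   0.2100532 ]
[-53.5  37.4]
```

Another 10–13 mm to go; advance slowly and watch for wall contact.

Call:
{"name": "drive_tool", "arguments": {"deltas": "0.03 0 0 0 0 0 30;0.06 0 0 0 0 0 30;0.08 0 0 0 0 0 30;0.1 0 0 0 0 0 30;0.1 0 0 0 0 0 30"}}

```text
time: 14.35
tool_pos: [0.5484, 0.0776, 0.0055]
ee_rot: [-3.141, -0.0, 0.033]
wrist_force: [0.1, 0.3, 0.0]
width: 0.0297
finger_force: 0.0
```

Call:
{"name": "drive_tool", "arguments": {"deltas": "0.01 0 0 0 0 0 30;0.02 0 0 0 0 0 30;0.02 0 0 0 0 0 30"}}

```text
time: 14.65
tool_pos: [0.549, 0.0776, 0.0052]
ee_rot: [-3.142, 0.003, 0.033]
wrist_force: [-3.4, 1.2, 2.4]
width: 0.0302
finger_force: 2.1
```

The 3.4 N reaction at rack x ≈ -43 mm matches the seal being home. Withdrawing.

Call:
{"name": "drive_tool", "arguments": {"deltas": "-0.2 0 0 0 0 0 30;-0.6 0 0 0 0 0 30;-0.6 0 0 0 0 0 30"}}

```text
time: 14.95
tool_pos: [0.4848, 0.0757, 0.0032]
ee_rot: [-3.141, 0.006, 0.034]
wrist_force: [0.4, 0.3, -0.7]
width: 0.0301
finger_force: 0.0
```

Call:
{"name": "drive_tool", "arguments": {"deltas": "-0.3 0 -0.3 0 0 0 30;-0.9 0 -0.7 0 0 0 30;-0.9 0 -0.9 0 0 0 30;-0.9 0 -0.9 0 0 0 30"}}

```text
time: 15.35
tool_pos: [0.4033, 0.073, 0.1008]
ee_rot: [-3.141, -0.013, 0.034]
wrist_force: [1.2, 1.2, 0.5]
width: 0.0299
finger_force: 0.0
```

Run:
```python
from h import *
p=json.load(open('rack.json'))
for c in ('scene','top'):
  s,q0=seal(c)
  for q in q0:
    if q[2][1]<120: print(c,*q, ((R.from_euler('z',-p[2]).as_matrix()[:2,:2]@(q[1]-p[:2]))*1e3).round(1))
  a=s['img'][200:320,225:425,::-1] if c=='scene' else s['img'][140:240,180:330,::-1]
  cv2.imwrite('pics/end_%s.png'%c,cv2.resize(a,(800,480) if c=='scene' else (750,500),interpolation=cv2.INTER_CUBIC))
```

```text
scene [331.4 259. ] [0.574 0.08 ] [ 28.  15. 247.] [-18.1  38.9]
top [236.2 174. ] [0.5896 0.079 ] [ 24.  33. 250.] [-2.6 37.4]
```

View pics/end_scene.png

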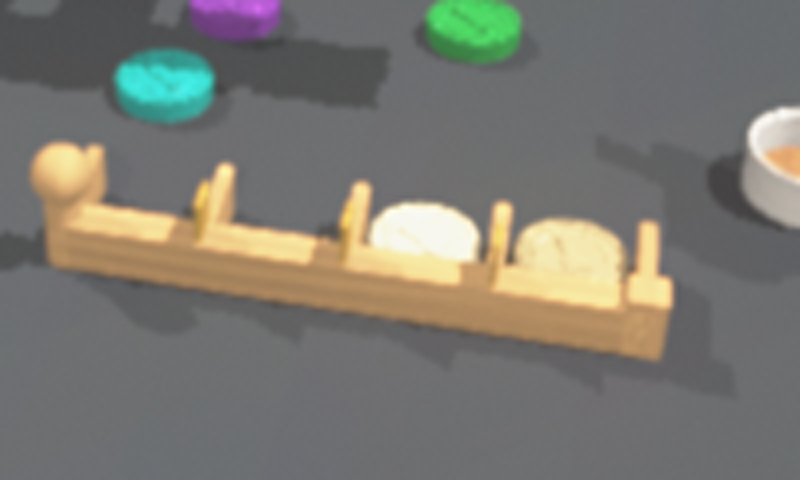

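View pics/end_top.png

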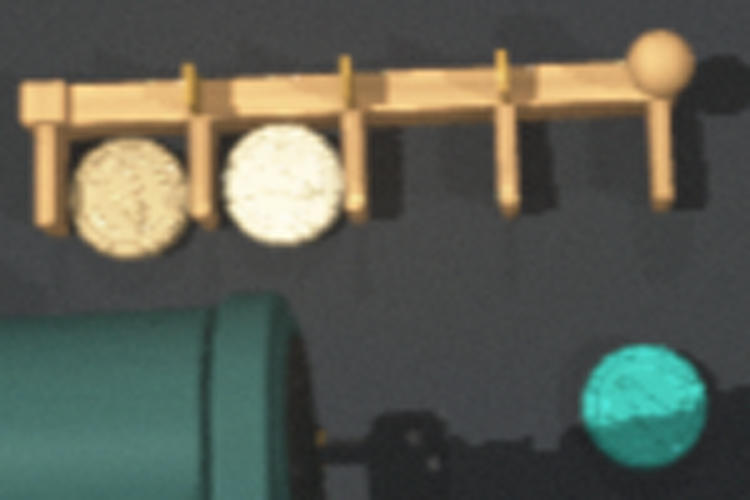

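The ivory seal sits in the third gap from the ball post (top crop (283,185)). Its edge touches the rail, slightly deeper than the filed one, and the tabs are upright.

```bash
python3 -c "
from bench import robot
print(robot.close_job())"
```

```text
the job is handed in; nothing more can be done
None
```

I flicked the three tabs in order from the ball-topped post, pushed the ivory seal home in the third gap, took the hand away and handed the job in at about 15.5 s; the hand-in returned no verdict.

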